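# Find the socket that fits the monitor stand's nut

### The arm

A 6-joint arm with a two-finger parallel gripper is mounted at the origin on the work surface. World frame = base frame: x ahead of the robot, y to its left, z up, the work surface at z = 0. Lengths are in m, angles in rad, forces in N, time in s.
With the tool pointing down it reaches from about 0.25 to 0.8 m from the base axis. Payload 8.5 kg.
Tool frame: the origin (TCP) lies between the finger pads; the fingertips stand 25 mm ahead of it and the grasp point (between the pads) lies 6 mm ahead of it (robot.tcp_to_tips is the distance from the TCP to the fingertips, in m); z points along the fingers, y is the line along which they close (so a half turn about z gives the same grasp; the last joint's range is limited). The gripper opens to 85 mm and grips with 20 to 120 N. Pads are 22 mm wide; open, the fingers measure 114 mm over their backs; the gripper's body (76 mm by 85 mm) begins 54 mm behind the grasp point. The pads swing forward as they close: fully open they stand 13 mm farther back than shut.
Start: joints at [0, 0.238, -0.013, 1.319, 0, 1.571], TCP at [0.525, -0, 0.256] pointing down, gripper open.
Joint ranges: [-2.66, 2.66], [-1.03, 1.9], [-1.14, 1.46], [-1.82, 2.27], [-1.45, 1.34], [-3.14, 3.14]. Speed limits (rad/s): [2.22, 2.22, 2.79, 3.14, 3.14, 3.14].

### API

Orientations are given as a unit quaternion [w, x, y, z].
In Python, from plant import robot, viewer gives the robot as it stands.
- The arm moves only by the shell command python3 -m inch 'ROWS' [OPENING] [FORCE]. ROWS is JSON, one flat list of numbers, 4 for each row, row after row: the shift along the tool's x, y, z in mm, then the turn about the tool's z in rad. In form: [x, y, z, spin, x, y, z, spin, ...]. A call has 1 to 8 rows; each row is the pose to reach, as a shift and turn from the pose commanded when the call began, along the tool's axes at that moment; what a row does not reach only later rows make up. A row lasts 1/12 s, in which the tool goes at most 41.7 mm and 7.16 degrees, less where a joint would pass 70% of its speed; a pose out of reach is approached as far as the arm can. A call with a gripper value outside its range is refused whole. OPENING is the finger opening in mm, from 0 to 85.4, set as the call begins (- or left out, the last holds). The fingers move at their own pace and stop on an object; FORCE is the grip in N (left out, the last holds). Time passes only in rows, so rows that repeat a pose let the fingers close. It gives the time, the measured TCP pose, the force, the opening and the grip force at its end, in the units of the state.
- robot.read_state(): the state, without advancing time (a new reading comes with each control period).
- viewer.grab_frame(name): name is "scene" or "side" or "wrist"; returns (picture, depth): 420x560x3 uint8, red, green, blue; 420x560 float32, m along the optical axis (not along the pixel's ray), 0 where there is no reading.
- viewer.get_calibration(name): a dict with "intrinsics" (3x3 intrinsics, pixels), "camera_from_world" (4x4, takes a point from world to camera coordinates). Camera axes: x right, y up, looking along -z (the intrinsics and any distortion apply to the point x, -y, -z); pixel columns grow to the right and rows downward; lengths in m; the calibration is good to about 2 mm. A picture is of the moment at which its call begins: read the wrist's pose just before it. get_calibration takes no time and is no camera call; for the wrist camera it gives the pose at the moment of the call.
- robot.sign_off(): hands the job in; it is judged then, once.
The state is a dict: "t": time; "joint_pos": joint angles; "joint_vel": joint speeds; "joint_torque": joint torques, N m; "position": TCP position; "tcp_rot": TCP orientation; "force": force on the tool from outside, world axes, zero at the start; "moment": the same for the moment, N m; "finger_gap": finger opening in m; "gripper_force": force on a finger pad.
Only numpy, scipy, OpenCV 4.12 (cv2) and the standard library are available. Lean on these libraries where they do the work, as an engineer would, in place of code of your own. Each camera call takes 0.05 s, during which the arm holds its last target. There are 200 camera calls.

### The job

One of the three look-alike sockets in the black tray fits the hex nut on the grey stand foot: try them on the nut until you find the one that goes right down over it, its mouth flush on the foot. Stand those that do not fit upright in the tray again, and finish with your hand still gripping the fitting socket, fully seated and upright on the nut: do not let go of it at the end. Leave the other things on the table where they are.

Things in the scene. Friction and masses are not known exactly. Their poses are not given: they have to be found in the camera images.
- stud_place (a point): Where the stud leaves the stand foot: axis of the nut to be fitted, at the foot's top face. The foot of a monitor stand is a fixed grey slab, 170 (x) x 190 (y) x 24 mm; this is the middle of its top, x and y along its sides. A black ridge 12 mm high, 70 mm long along y, lies 53 to 79 mm along x. A wrong socket stops at least 6 mm above the top face.
- nut_a (a point): One of three fixed hex nuts on studs (13, 17, 22 mm across flats, 7, 9, 11 mm high; which is which is not told; stud ends 14 to 29 mm above the nut's underside). The one at stud_place is the nut to fit; which one varies; the other two are in the magnetic dish. Point on its axis at its underside; z up; x square to one flat, flats every 60 degrees.
- nut_b (a point): One of three fixed hex nuts on studs (13, 17, 22 mm across flats, 7, 9, 11 mm high; which is which is not told; stud ends 14 to 29 mm above the nut's underside). The one at stud_place is the nut to fit; which one varies; the other two are in the magnetic dish. Point on its axis at its underside; z up; x square to one flat, flats every 60 degrees.
- nut_c (a point): One of three fixed hex nuts on studs (13, 17, 22 mm across flats, 7, 9, 11 mm high; which is which is not told; stud ends 14 to 29 mm above the nut's underside). The one at stud_place is the nut to fit; which one varies; the other two are in the magnetic dish. Point on its axis at its underside; z up; x square to one flat, flats every 60 degrees.
- tray_middle (a point): Middle of the inner floor of the shallow black socket tray, 3 mm above the table; tray 80 (x) x 250 (y) x 12 mm high, walls 3 mm, fixed. The three sockets stand in a row along its y, one at the middle and one about 80 mm to either side. z up.
- socket_p_mid (a point): One of three steel sockets, alike outside (about 0.2 kg, 68 mm tall), standing mouth-down in the tray. Point on its axis, half-way up, 34 mm above the mouth. Lower 32 mm: round skirt, 32 mm across, hex mouth below. Upper 36 mm: solid hex shank, 26 mm across flats, to grip. z up from mouth to shank; x square to a shank flat (flats every 60 degrees); the mouth's flats face the same ways.
- socket_q_mid (a point): One of three steel sockets, alike outside (about 0.2 kg, 68 mm tall), standing mouth-down in the tray. Point on its axis, half-way up, 34 mm above the mouth. Lower 32 mm: round skirt, 32 mm across, hex mouth below. Upper 36 mm: solid hex shank, 26 mm across flats, to grip. z up from mouth to shank; x square to a shank flat (flats every 60 degrees); the mouth's flats face the same ways.
- socket_r_mid (a point): One of three steel sockets, alike outside (about 0.2 kg, 68 mm tall), standing mouth-down in the tray. Point on its axis, half-way up, 34 mm above the mouth. Lower 32 mm: round skirt, 32 mm across, hex mouth below. Upper 36 mm: solid hex shank, 26 mm across flats, to grip. z up from mouth to shank; x square to a shank flat (flats every 60 degrees); the mouth's flats face the same ways.
- socket_p: The same socket as point socket_p_mid; origin at the centre of its mouth end (34 mm below that point), same axes. The three hex mouths are 15, 19 and 24 mm across flats (2 mm wider than the nut each fits) and differ in depth; which socket has which is not told and cannot be seen from outside.
- socket_q: The same socket as point socket_q_mid; origin at the centre of its mouth end (34 mm below that point), same axes. The three hex mouths are 15, 19 and 24 mm across flats (2 mm wider than the nut each fits) and differ in depth; which socket has which is not told and cannot be seen from outside.
- socket_r: The same socket as point socket_r_mid; origin at the centre of its mouth end (34 mm below that point), same axes. The three hex mouths are 15, 19 and 24 mm across flats (2 mm wider than the nut each fits) and differ in depth; which socket has which is not told and cannot be seen from outside.
- thumb_nut_c (a point): Bystander: brass thumb nut, 18 mm across, 14 mm high, lying on the stand foot near one corner; point at its middle.
- screwdriver: Bystander: black-handled screwdriver, 180 mm long, 26 mm thick, lying on the table beyond the tray's left end; origin at its middle, on the table; x along it.
- battery_pack: Bystander: flat pack of four batteries, 54 x 70 x 14 mm, on the table; origin at the middle of its underside.
Mind the look-alikes: they are no part of the job. Leave any pink look-alike of the socket_p alone.

How it is judged:
By the outcome, as a careful person would: the job done as asked, in the order asked, and still so for the second after the job is handed in, while the arm keeps its last pose, push and grip.
It also fails if it takes over 72 s, if anything falls off the work surface, if the arm or the gripper's body presses on something with over 40 N, if the wrist force passes 120 N, or if a joint passes its speed limit or range.

## Working session

There is one attempt and no reset: what is moved stays moved. The work goes in short steps, Python scripts to look and compute and a shell command to move; the robot and the scene stay as the last step left them, time stands still between calls to the robot, and variables do not carry over. Pictures are saved under pics/ and viewed, at most 10 in all, crops included, and the job is handed in when it is done.

```bash
ls; mkdir -p pics
cat > h.py <<'E'
import numpy as np, cv2
from plant import robot, viewer
def grab(n,save=None):
    K=viewer.get_calibration(n); img,d=viewer.grab_frame(n)
    if save: cv2.imwrite('pics/'+save,img[:,:,::-1])
    return img,d,K
def world(d,K):
    k=K['intrinsics'];T=np.linalg.inv(K['camera_from_world'])
    v,u=np.mgrid[:d.shape[0],:d.shape[1]]
    x=(u-k[0,2])/k[0,0]*d; y=(v-k[1,2])/k[1,1]*d
    P=np.stack([x,-y,-d,np.ones_like(d)],-1)
    return (P@T.T)[...,:3]
E
python3 - <<'E'
from h import *
a={}
for n in ['scene','side','wrist']:
    img,d,K=grab(n,n+'0.png'); print(n,K); a[n]=img; np.savez('pics/'+n+'0.npz',img=img,d=d,**K)
print(robot.read_state())
cv2.imwrite('pics/a.png',np.hstack([cv2.resize(a[n],(400,300)) for n in ['scene','side']])[:,:,::-1])
E
```

```text
pics
scene {'intrinsics': array([[424.51835123,   0.        , 275.84866985],
       [  0.        , 424.51835123, 203.61426065],
       [  0.        ,   0.        ,   1.        ]]), 'camera_from_world': array([[ 0.46603078,  0.88459823,  0.01735728, -0.37067758],
       [-0.66092436,  0.33501683,  0.67152268,  0.35939433],
       [ 0.5882128 , -0.32442209,  0.74078068, -1.39786013],
       [ 0.        ,  0.        ,  0.        ,  1.        ]])}
side {'intrinsics': array([[411.78280199,   0.        , 276.47091153],
       [  0.        , 411.78280199, 206.82319979],
       [  0.        ,   0.        ,   1.        ]]), 'camera_from_world': array([[ 0.65929306, -0.75183049,  0.00914253, -0.35697573],
       [ 0.53226108,  0.47526824,  0.70058422, -0.40918048],
       [-0.53106573, -0.4570241 ,  0.71351116, -0.568526  ],
       [ 0.        ,  0.        ,  0.        ,  1.        ]])}
wrist {'intrinsics': array([[328.27239762,   0.        , 273.41517379],
       [  0.        , 328.27239762, 212.33067601],
       [  0.        ,   0.        ,   1.        ]]), 'camera_from_world': array([[ 9.99
[... 368 characters left out ...]
4952e-05,  2.38650661e-01, -1.40562822e-02,  1.31920264e+00,
       -1.49693957e-05,  1.57083934e+00]), 'joint_vel': array([-8.72954833e-04, -2.18616828e-03,  2.10503346e-03, -4.63456687e-06,
       -1.19417950e-03,  1.10683028e-03]), 'joint_torque': array([-5.83120764e-04, -5.39078343e+01,  3.46597445e+01,  1.44879267e-02,
       -3.84108148e-05, -6.07092011e-05]), 'position': array([ 5.24709178e-01, -1.97904298e-05,  2.55822945e-01]), 'tcp_rot': array([-3.88301878e-04,  7.07132367e-01,  7.07080975e-01, -3.98892085e-04]), 'force': array([ 0.19772273, -0.23200869,  0.35738277]), 'moment': array([ 0.03100652,  0.06398403, -0.00650312]), 'gripper_force': 0.0, 'finger_gap': 0.08570822880034801}
```

View pics/scene0.png

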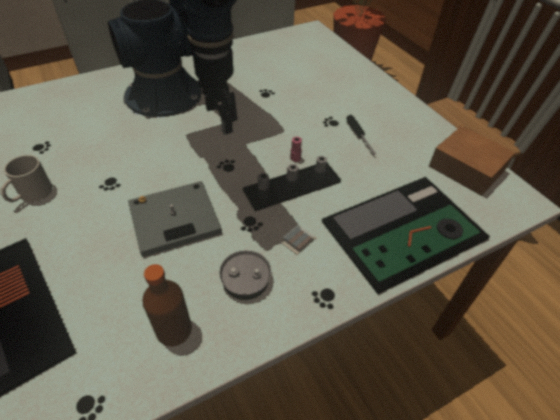

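View pics/wrist0.png

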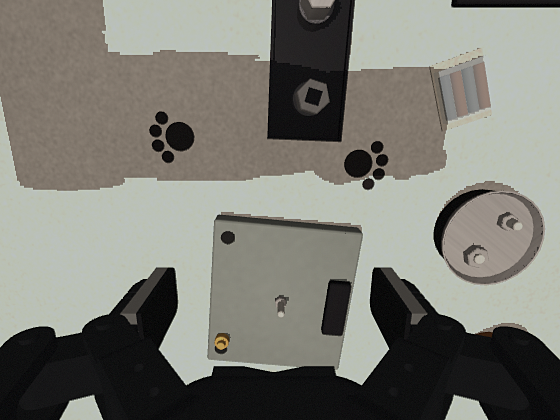

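Scene: black tray with three grey sockets at (263,183), (292,173), (321,163); a pink look-alike stands outside the tray at (296,148), which I leave alone. The foot is at (175,217) with its nut at (172,210); the dish is at (245,275). In the wrist view, the foot's nut is at (281,303) and the sockets are at (312,97) and (317,5).

Run:
```python
from h import *
for n in ['wrist','scene']:
    z=np.load(f'pics/{n}0.npz'); W=world(z['d'],z); img=z['img']
    ok=z['d']>0
    if n=='wrist':
        print('table z',np.median(W[170:200,30:180,2][ok[170:200,30:180]]))
        m=ok&(W[...,2]>.018)&(W[...,2]<.03); m[:205]=0; m[:,:200]=0;m[:,370:]=0
        P=W[m]; print('foot z',np.median(P[:,2])); r=cv2.minAreaRect((P[:,:2]*1000).astype(np.float32)); print('foot',r)
        for (u,v) in [(312,97),(317,5),(281,300),(281,310),(277,306),(477,258),(515,225),(221,341)]: print(u,v,W[v,u])
        m=ok&(W[...,2]>.0265)&(W[...,2]<.07); m[:270]=0;m[330:]=0;m[:,262:]&=1;m[:,:262]=0;m[:,305:]=0
        print('nutpts',m.sum(),W[m].mean(0),W[m].min(0),W[m].max(0))
    m=ok&(W[...,2]>.055)&(W[...,2]<.08)&(W[...,0]>.3)
    N,l,s,c=cv2.connectedComponentsWithStats(m.astype(np.uint8))
    for i in range(1,N):
        if s[i,4]>15:
            P=W[l==i]; print(n,c[i].round(),s[i],P.mean(0).round(4),P.min(0).round(4),P.max(0).round(4),img[l==i].mean(0).round())
```

```text
table z -0.0006249895945327766
foot z 0.0233955471631066
foot ((532.7703857421875, -141.326416015625), (191.2630157470703, 170.4731903076172), 84.4708480834961)
312 97 [0.55799348 0.08775286 0.0720651 ]
317 5 [0.55974465 0.15771895 0.07193955]
281 300 [ 0.53337833 -0.13580848  0.03121581]
281 310 [ 0.53300208 -0.13726813  0.04968426]
277 306 [ 0.52866943 -0.14252481  0.03330255]
477 258 [ 0.75035057 -0.07931564  0.03729972]
515 225 [ 0.77819832 -0.03798281  0.04539823]
221 341 [ 0.46080128 -0.19008237  0.03459924]Traceback (most recent call last):
  File "<stdin>", line 10, in <module>
numpy._core._exceptions._UFuncOutputCastingError: Cannot cast ufunc 'bitwise_and' output from dtype('int64') to dtype('bool') with casting rule 'same_kind'
```

```bash
python3 -m inch '[-40,2,30,0,-80,4,60,0,-115,6,90,0,-145,7,120,0,-165,8,130,0,-170,8,135,0,-170,8,135,0,-170,8,135,0]'
python3 - <<'E'
from h import *
img,d,K=grab('wrist','wrist1.png'); np.savez('pics/wrist1.npz',img=img,d=d,**K)
cv2.imwrite('pics/w1c.png',cv2.resize(img[80:300,170:390],None,fx=2.7,fy=2.7,interpolation=cv2.INTER_CUBIC)[:,:,::-1])
E
python3 -m inch '[30,2,-20,0,70,4,-60,0,110,6,-90,0,150,8,-120,0,190,8,-150,0,230,10,-155,0,270,10,-155,0,290,14,-155,0]' 
python3 -m inch '[0,4,0,0,0,4,0,0,0,4,0,0]'
python3 - <<'E'
from h import *
img,d,K=grab('wrist','wrist2.png'); np.savez('pics/wrist2.npz',img=img,d=d,**K)
E
```

```text
t: 0.82
position: [0.5326, -0.17, 0.1211]
tcp_rot: [-0.001, 0.708, 0.707, -0.0]
force: [-0.2, -0.4, 0.1]
finger_gap: 0.0853
gripper_force: 0.0
t: 1.53
position: [0.5455, 0.1124, 0.2787]
tcp_rot: [0.001, 0.707, 0.708, 0.002]
force: [1.3, -0.8, -0.0]
finger_gap: 0.0854
gripper_force: 0.0
t: 1.78
position: [0.5495, 0.1103, 0.2759]
tcp_rot: [0.0, 0.706, 0.708, 0.0]
force: [-0.7, -1.2, 1.1]
finger_gap: 0.0855
gripper_force: 0.0
```

View pics/w1c.png

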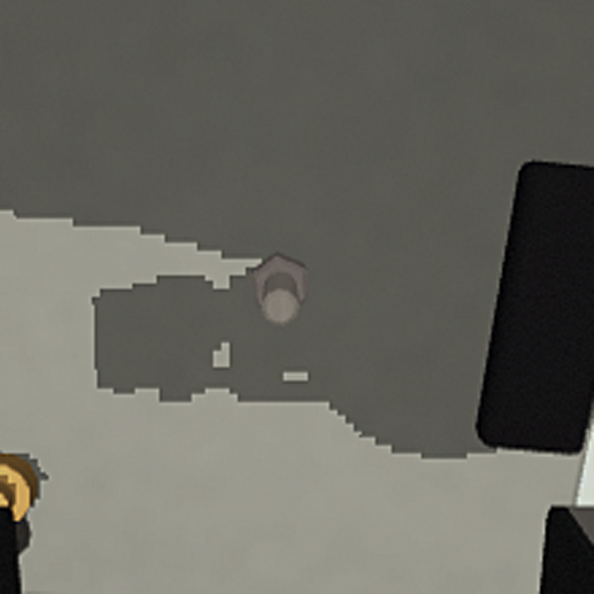

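View pics/wrist2.png

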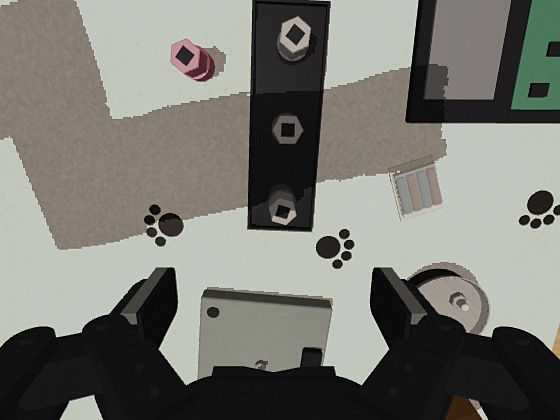

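Crop: the nut on the foot is small (13 mm type by eye), vertex pointing up and down the image, stud tip at crop (280,305). Wrist view: grey sockets in the tray at (295,35), (288,130), (283,210); the pink one at (190,55), outside the tray, is not part of the job.

Run:
```python
from h import *
def hexfit(P):  # P Nx2 mm
    best=None
    for a in np.arange(0,60,1.):
        t=np.radians(a+np.arange(3)*60); p=P@np.stack([np.cos(t),np.sin(t)])
        w=np.ptp(p,axis=0)
        if best is None or w.sum()<best[0]:
            mid=(p.max(0)+p.min(0))/2; c=np.linalg.lstsq(np.stack([np.cos(t),np.sin(t)],1),mid,rcond=None)[0]
            best=(w.sum(),a,w.round(1),c.round(1))
    return best[1:]
z=np.load('pics/wrist2.npz');W=world(z['d'],z)
m=(z['d']>0)&(W[...,2]>.066)&(W[...,2]<.08); m[240:]=0
N,l,s,c=cv2.connectedComponentsWithStats(m.astype(np.uint8))
for i in range(1,N):
    if s[i,4]>60: P=W[l==i]; print('socket',c[i].round(),s[i,4],P.mean(0).round(4),hexfit(P[:,:2]*1000),z['img'][l==i].mean(0).round())
m=(z['d']>0)&(W[...,2]>.009)&(W[...,2]<.016)
# tray rim
m[240:]=0;m[:,:240]=0;m[:,335:]=0;P=W[m];print('tray',cv2.minAreaRect((P[:,:2]*1000).astype(np.float32)))
z=np.load('pics/wrist1.npz');W=world(z['d'],z);X=W[...,:2]
near=(z['d']>0)&(np.linalg.norm(X-[.5328,-.1385],axis=-1)<.016)
print('foot z',np.median(W[near][:,2]))
H=W[near][:,2];print(np.histogram(H,np.arange(.02,.06,.002)))
top=near&(W[...,2]>H.max()-.0025);print('stud top',H.max(),W[top].mean(0),top.sum())
for lo in (.028,.029,.0265):
  n=near&(W[...,2]>lo)&(W[...,2]<.036);P=W[n];print('nut',len(P),P.mean(0),hexfit(P[:,:2]*1000))
```

```text
socket [295.  35.] 848 [0.5686 0.2512 0.0702] (np.float64(52.0), array([26.4, 26.3, 26. ]), array([568.7, 251.3])) [134. 127. 121.]
socket [185.  56.] 723 [0.4694 0.2345 0.0674] (np.float64(51.0), array([25.9, 26.1, 26.2]), array([469.2, 234.5])) [147. 111. 120.]
socket [288. 129.] 659 [0.5632 0.17   0.0704] (np.float64(29.0), array([25.9, 25.4, 25.9]), array([563.2, 169.8])) [76. 72. 68.]
socket [282. 211.] 552 [0.559  0.0891 0.0703] (np.float64(14.0), array([25.9, 26.2, 26.2]), array([559.1,  88.5])) [99. 93. 88.]
tray ((562.57275390625, 171.77108764648438), (250.80355834960938, 80.26139068603516), 87.59803009033203)
foot z 0.023654162644130686
(array([  27, 1142,  236,   14,   78,   92,   10,    6,    7,    8,    9,
          7,    8,    8,    7,   72,   76,    1,    0]), array([0.02 , 0.022, 0.024, 0.026, 0.028, 0.03 , 0.032, 0.034, 0.036,
       0.038, 0.04 , 0.042, 0.044, 0.046, 0.048, 0.05 , 0.052, 0.054,
       0.056, 0.058]))
stud top 0.1933975919710358 [ 0.53339779 -0.14959264  0.19172592] 73
nut 186 [ 0.53258348 -0.13878177  0.03042454] (np.float64(5.0), array([12.9, 13.2, 12.7]), array([ 532.6, -141. ]))
nut 177 [ 0.53268894 -0.13879195  0.03051276] (np.float64(5.0), array([12.9, 12.4, 12.7]), array([ 532.7, -140.8]))
nut 196 [ 0.53257332 -0.1386546   0.03026527] (np.float64(6.0), array([13. , 13.1, 12.8]), array([ 532.6, -141. ]))
```

```bash
python3 -m inch '[-6,3,30,-0.08,-12,6,60,-0.16,-18,8,95,-0.244,-21.8,9.6,120,-0.244,-21.8,9.6,140,-0.244,-21.8,9.6,145,-0.244,-21.8,9.6,145,-0.244,-21.8,9.6,145,-0.244]' 55 40
python3 - <<'E'
from h import *
img,d,K=grab('wrist','wrist3.png'); s=robot.read_state();print(s['position'],s['tcp_rot'])
W=world(d,K);m=(d>0)&(W[...,2]>.066)&(W[...,2]<.075)&(np.linalg.norm(W[...,:2]-[.559,.0885],axis=-1)<.025)
P=(W[m][:,:2]*1000)
for a in np.arange(8,22,2):
    t=np.radians(a+np.arange(3)*60);C=np.stack([np.cos(t),np.sin(t)]);p=P@C
    print(a,np.ptp(p,axis=0).round(1),np.linalg.lstsq(C.T,(p.max(0)+p.min(0))/2,rcond=None)[0].round(1),m.sum())
E
```

```text
t: 2.5
position: [0.5599, 0.0867, 0.131]
tcp_rot: [0.0, 0.616, 0.788, 0.0]
force: [-0.4, 0.5, -0.2]
finger_gap: 0.055
gripper_force: 0.0
[0.56029349 0.0869503  0.13158072] [6.35012926e-04 6.16073996e-01 7.87687717e-01 6.99509703e-04]
8 [27.  27.2 27.1] [559.   88.9] 1675
10 [26.6 26.8 26.9] [559.   88.8] 1675
12 [26.1 26.7 26.6] [559.   88.7] 1675
14 [25.7 26.7 26.4] [559.   88.6] 1675
16 [25.6 26.8 26.8] [559.   88.6] 1675
18 [26.  27.1 27.2] [559.1  88.7] 1675
20 [26.5 27.4 27.6] [559.1  88.7] 1675
```

```bash
python3 -m inch '[2,-0.5,25,0,2,-0.5,45,0,2,-0.5,58,0,2,-0.5,66,0,2,-0.5,66,0,2,-0.5,66,0]'; python3 -m inch '[0,0,0,0,0,0,0,0,0,0,0,0,0,0,0,0,0,0,0,0,0,0,0,0]' 10 60;python3 -m inch '[0,0,-6,0,0,0,-40,0,0,0,-75,0,0,0,-90,0,0,0,-90,0,0,0,-90,0]'
python3 - <<'E'
from h import *
img,d,K=grab('wrist','wrist4.png'); s=robot.read_state();print(s['position'],s['tcp_rot'],s['force'])
W=world(d,K);p=s['position'];m=(d>0)&(np.linalg.norm(W[...,:2]-p[:2],axis=-1)<.025)&(W[...,2]<p[2]+.02)&(W[...,2]>p[2]-.02)
m[300:]=0
q=W[m];print(m.sum(),q.mean(0),q.max(0),q.min(0))
cv2.imwrite('pics/w4c.png',img[:,:,::-1])
np.savez('pics/wrist4.npz',img=img,d=d,**K)
E
```

```text
t: 3.05
position: [0.5592, 0.0892, 0.0651]
tcp_rot: [0.0, 0.616, 0.788, 0.0]
force: [0.3, -0.9, 0.3]
finger_gap: 0.0553
gripper_force: 0.0
t: 3.55
position: [0.5595, 0.0892, 0.0652]
tcp_rot: [0.001, 0.616, 0.788, 0.001]
force: [-1.2, 0.1, 6.4]
finger_gap: 0.0251
gripper_force: 59.2
t: 4.05
position: [0.5588, 0.0891, 0.1545]
tcp_rot: [0.0, 0.616, 0.788, 0.0]
force: [-0.1, 0.5, -3.1]
finger_gap: 0.0248
gripper_force: 59.9
[0.55803136 0.08893711 0.15327784] [-4.01163923e-04  6.15807250e-01  7.87896618e-01 -4.36084442e-04] [-0.01801671  0.11287604 -3.34333669]
4775 [0.55588352 0.09868811 0.15284873] [0.57984551 0.10787072 0.17327596] [0.53308865 0.0896493  0.13329246]
```

View pics/w4c.png

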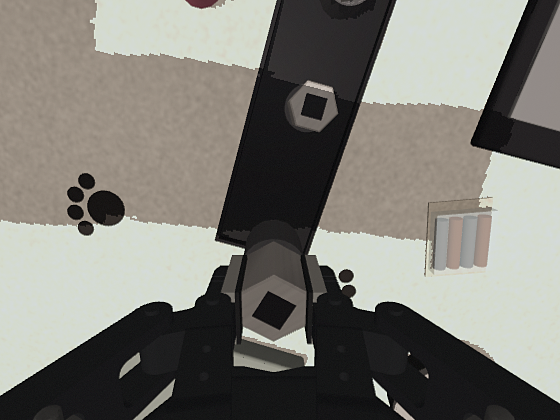

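Socket A is held cleanly between the pads (shank top at (274,300)). Next I measure its pose relative to the TCP.

```bash
cat >> h.py <<'E'
def held(z,p):
    "top face of held socket: centre minus TCP (world mm), tilt deg"
    W=world(z['d'],z); r=(z['d']>0); r[:230]=0; r[350:]=0; r[:,:225]=0; r[:,325:]=0
    r&=(abs(W[...,2]-p[2]-.006)<.004)&(np.linalg.norm(W[...,:2]-p[:2],axis=-1)<.02)
    P=W[r]; A=np.c_[P[:,:2]-p[:2],np.ones(len(P))]; 
    for _ in range(3):
        c=np.linalg.lstsq(A,P[:,2],rcond=None)[0]; k=abs(A@c-P[:,2])<.0012; A,P=A[k],P[k]
    h=cv2.convexHull(((P[:,:2]-p[:2])*1000).astype(np.float32)); M=cv2.moments(h)
    print('n',len(P),'centre',M['m10']/M['m00'],M['m01']/M['m00'],'area',M['m00'],'(585)','top dz',(c[2])*1000,'tilt',np.degrees(c[:2]).round(1))
E
python3 - <<'E'
from h import *
z=dict(np.load('pics/wrist4.npz'));s=robot.read_state()
held(z,s['position'])
E
```

```text
n 3206 centre 0.22967957191837893 1.1647172612072574 area 740.5762941433298 (585) top dz 159.5577717812993 tilt [-0.  -0.9]
```

```bash
python3 -m inch '[-35,-13,0,0.05,-70,-26,0,0.1,-105,-39,0,0.157,-140,-52,0,0.157,-175,-65,0,0.157,-200,-75,0,0.157,-217,-81.3,15,0.157,-217,-81.3,29,0.157]'; python3 -m inch '[0,0,0,0,0,0,0,0]'
python3 - <<'E'
from h import *
img,d,K=grab('wrist'); s=robot.read_state();print(s['position'],s['force'],s['tcp_rot'])
z=dict(img=img,d=d,**K);held(z,s['position'])
img,d,K=grab('side','side5.png');np.savez('pics/side5.npz',img=img,d=d,**K)
# expected pixel of nut axis
for p in ([.5326,-.141,.024],[.5326,-.141,.053]):
    c=K['camera_from_world']@[*p,1];k=K['intrinsics'];print(k[0,0]*c[0]/-c[2]+k[0,2],k[1,1]*-c[1]/-c[2]+k[1,2])
E
```

```text
t: 4.77
position: [0.531, -0.1445, 0.1232]
tcp_rot: [-0.0, 0.677, 0.736, -0.001]
force: [0.1, 0.1, -2.9]
finger_gap: 0.025
gripper_force: 59.9
t: 4.93
position: [0.5306, -0.1409, 0.1231]
tcp_rot: [-0.002, 0.676, 0.737, -0.001]
force: [-0.3, -0.2, -2.2]
finger_gap: 0.0249
gripper_force: 59.7
[ 0.53140775 -0.14067358  0.12409435] [ 0.23905031  0.04291287 -2.76505819] [-1.22490199e-03  6.75614226e-01  7.37254078e-01 -5.85379586e-04]
n 3126 centre -0.46545768189365916 0.8764129006622201 area 751.7670087278302 (585) top dz 128.22144412904902 tilt [-0.3  0.3]
330.1719078019813 300.9135064692727
331.8009617278193 292.3443730316859
```

```bash
python3 -m inch '[0,1.6,8,0,0,1.6,16,0,0,1.6,23,0,0,1.6,26,0,0,1.6,26,0]'; python3 -m inch '[0,0,2,0,0,0,3,0,0,0,4,0,0,0,5,0,0,0,5,0]';  python3 -m inch '[0,0,1,0,0,0,2,0,0,0,3,0,0,0,3,0]'
```

```text
t: 5.45
position: [0.5339, -0.1406, 0.1]
tcp_rot: [0.0, 0.675, 0.737, 0.0]
force: [-4.9, 2.3, 13.8]
finger_gap: 0.0251
gripper_force: 62.1
t: 5.87
position: [0.5341, -0.1407, 0.0993]
tcp_rot: [0.002, 0.676, 0.737, 0.001]
force: [-17.0, 5.4, 58.3]
finger_gap: 0.0249
gripper_force: 68.0
t: 6.2
position: [0.5345, -0.141, 0.0988]
tcp_rot: [0.003, 0.676, 0.737, 0.002]
force: [-24.1, 6.9, 83.2]
finger_gap: 0.0252
gripper_force: 72.2
```

Socket A stops 14 mm above the foot, on the stud's end (nut top is 7 mm lower), so it is a wrong one. Back to the tray with it.

```bash
python3 -m inch '[0,0,-12,0,0,0,-30,0,0,0,-55,0,35,7,-62,0,75,15,-62,0,115,23,-62,-0.05,150,31,-62,-0.1,185,38,-62,-0.157]'
python3 - <<'E'
from h import *
s=robot.read_state();print(s['position'],s['force'])
E
python3 -m inch '[30,0,0,0,46,0,0,0,46,0,0,0,46,0,0,0]';python3 - <<'E'
from h import *
img,d,K=grab('wrist'); s=robot.read_state();print(s['position'],s['force'],s['tcp_rot'])
held(dict(img=img,d=d,**K),s['position'])
E
```

```text
t: 6.87
position: [0.5554, 0.0486, 0.1527]
tcp_rot: [-0.0, 0.615, 0.789, -0.0]
force: [0.8, 0.0, -2.3]
finger_gap: 0.0251
gripper_force: 60.6
[0.55539356 0.0485947  0.15270116] [ 0.84580075  0.04301657 -2.3026551 ]
t: 7.2
position: [0.544, 0.0922, 0.1525]
tcp_rot: [-0.0, 0.615, 0.789, -0.0]
force: [0.5, 0.4, -3.2]
finger_gap: 0.0252
gripper_force: 60.5
[0.54424363 0.09132096 0.15264886] [ 9.22807114e-02  2.23242060e-03 -2.75191325e+00] [-4.62321174e-05  6.15363540e-01  7.88243361e-01 -3.38458921e-04]
n 3212 centre -0.3856334824574992 1.846083037645844 area 724.4588847324314 (585) top dz 157.79678163258558 tilt [-0.5 -0.2]
```

```bash
python3 -m inch '[-6.3,13.9,20,0,-6.3,13.9,50,0,-6.3,13.9,72,0,-6.3,13.9,82,0,-6.3,13.9,85,0,-6.3,13.9,85,0]'; python3 -m inch '[0,0,0.7,0,0,0,1.4,0,0,0,2,0,0,0,2,0]'
```

```text
t: 7.75
position: [0.5593, 0.0877, 0.0677]
tcp_rot: [-0.0, 0.616, 0.788, -0.0]
force: [-0.2, -0.7, -2.0]
finger_gap: 0.0251
gripper_force: 60.4
t: 8.08
position: [0.5599, 0.0886, 0.0668]
tcp_rot: [0.0, 0.616, 0.788, 0.001]
force: [-0.8, -0.2, -3.0]
finger_gap: 0.0251
gripper_force: 60.4
```

```bash
python3 -m inch '[0,0,0.7,0,0,0,1.2,0,0,0,1.2,0]'; python3 -m inch '[0,0,0.5,0,0,0,0.8,0,0,0,0.8,0]'
```

```text
t: 8.33
position: [0.5596, 0.0886, 0.0652]
tcp_rot: [0.0, 0.616, 0.788, 0.0]
force: [-0.5, 0.1, 1.7]
finger_gap: 0.0248
gripper_force: 61.0
t: 8.58
position: [0.5596, 0.0886, 0.0651]
tcp_rot: [0.0, 0.616, 0.788, 0.0]
force: [-2.8, 0.2, 10.0]
finger_gap: 0.0251
gripper_force: 62.1
```

```bash
python3 -m inch '[0,0,-1,0,0,0,-1,0,0,0,-1,0,0,0,-1,0,0,0,-20,0,0,0,-45,0,0,0,-70,0,0,0,-75,0]' 55 60;  python3 -m inch '[30,9,0,0,65,19,0,-0.1,78,23,0,-0.2,78,23,0,-0.262,78,23,0,-0.262,78,23,0,-0.262]'
cat > look.py <<'E'
import sys
from h import *
g=np.array([float(a) for a in sys.argv[1:3]])
img,d,K=grab('wrist','l%d.png'%(robot.read_state()['t']*100)); s=robot.read_state();print(s['position'],s['tcp_rot'])
W=world(d,K)
for g in (g,np.array([559,88.6])):
  m=(d>0)&(W[...,2]>.064)&(W[...,2]<.076)&(np.linalg.norm(W[...,:2]*1000-g,axis=-1)<25)
  P=(W[m][:,:2]*1000)
  if len(P)<50: continue
  A=[]
  for a in np.arange(0,60,1):
    t=np.radians(a+np.arange(3)*60);C=np.stack([np.cos(t),np.sin(t)]);p=P@C
    A.append((np.ptp(p,axis=0).sum(),a,np.ptp(p,axis=0).round(1),np.linalg.lstsq(C.T,(p.max(0)+p.min(0))/2,rcond=None)[0].round(1)))
  print(min(A,key=lambda q:q[0]),len(P),'z',np.median(W[m][:,2]))
E
python3 look.py 563.2 169.8
```

```text
t: 9.25
position: [0.5611, 0.0887, 0.1426]
tcp_rot: [0.002, 0.616, 0.788, 0.002]
force: [1.0, 0.2, 0.4]
finger_gap: 0.0551
gripper_force: 0.0
t: 9.75
position: [0.5626, 0.1697, 0.1385]
tcp_rot: [-0.0, 0.508, 0.861, -0.0]
force: [-0.3, -0.7, -0.1]
finger_gap: 0.0548
gripper_force: 0.0
[0.56271904 0.16938844 0.13858584] [-2.29363151e-04  5.08724728e-01  8.60929148e-01 -3.16492209e-04]
(np.float64(78.94409348622443), np.int64(29), array([25.7, 26.6, 26.6]), array([563.1, 170. ])) 1610 z 0.07032355009257009
(np.float64(70.73590839261345), np.int64(12), array([17.7, 26. , 27. ]), array([562.3,  89.7])) 913 z 0.07030020758057523
```

```bash
python3 -m inch '[0.3,0.4,25,0,0.3,0.4,50,0,0.3,0.4,66,0,0.3,0.4,73.5,0,0.3,0.4,73.5,0,0.3,0.4,73.5,0]'; python3 -m inch '[0,0,0,0,0,0,0,0,0,0,0,0,0,0,0,0,0,0,0,0,0,0,0,0]' 10 60;python3 -m inch '[0,0,-6,0,0,0,-40,0,0,0,-75,0,0,0,-92,0,0,0,-92,0]'; python3 -m inch '[-30,-21,0,0,-62,-43,0,0,-95,-65,0,0.1,-127,-87,0,0.2,-160,-110,0,0.3,-192,-132,0,0.419,-225,-155,0,0.419,-250,-172,0,0.419]';python3 - <<'E'
from h import *
s=robot.read_state();print(s['position'],s['tcp_rot'])
E
```

```text
t: 10.3
position: [0.5633, 0.1698, 0.0658]
tcp_rot: [-0.0, 0.508, 0.861, -0.0]
force: [0.4, -1.1, 0.4]
finger_gap: 0.0552
gripper_force: 0.0
t: 10.8
position: [0.5638, 0.1703, 0.0668]
tcp_rot: [0.001, 0.508, 0.862, 0.001]
force: [-0.6, -0.4, 6.7]
finger_gap: 0.0251
gripper_force: 58.9
t: 11.22
position: [0.5651, 0.1709, 0.1623]
tcp_rot: [0.002, 0.508, 0.862, 0.003]
force: [0.8, -0.6, -0.5]
finger_gap: 0.025
gripper_force: 59.4
t: 11.88
position: [0.5326, -0.1344, 0.1568]
tcp_rot: [-0.0, 0.676, 0.737, -0.0]
force: [0.2, 0.7, -1.2]
finger_gap: 0.025
gripper_force: 59.5
[ 0.5326177  -0.13442871  0.15683949] [-4.02165887e-04  6.76343576e-01  7.36586020e-01 -4.90745592e-04]
```

```bash
python3 -m inch '[-6.8,-0.6,15,0,-6.8,-0.6,30,0,-6.8,-0.6,30,0,-6.8,-0.6,30,0]'
python3 - <<'E'
from h import *
img,d,K=grab('wrist'); s=robot.read_state();print(s['position'],s['force'])
held(dict(img=img,d=d,**K),s['position'])
E
python3 -m inch '[0,0,0,0]'
```

```text
t: 12.22
position: [0.5328, -0.1385, 0.1265]
tcp_rot: [-0.001, 0.676, 0.737, -0.001]
force: [-0.8, 0.7, -0.8]
finger_gap: 0.0246
gripper_force: 59.5
[ 0.53349653 -0.13834878  0.12734465] [-0.01686765  0.28826222 -0.92562613]
n 2696 centre -0.07758007450903293 1.2083801673849255 area 735.3171061967055 (585) top dz 130.2688728888952 tilt [-0.3  0.9]
t: 12.35
position: [0.5342, -0.1383, 0.1281]
tcp_rot: [0.0, 0.675, 0.737, 0.0]
force: [0.2, 0.0, -1.5]
finger_gap: 0.0252
gripper_force: 59.5
```

```bash
python3 -m inch '[-2.6,-1.2,5,0,-2.6,-1.2,10,0,-2.6,-1.2,16,0,-2.6,-1.2,21,0,-2.6,-1.2,21,0]'; python3 -m inch '[0,0,2,0,0,0,4,0,0,0,6,0,0,0,8,0,0,0,8,0]'
```

```text
t: 12.77
position: [0.5322, -0.1411, 0.1052]
tcp_rot: [-0.001, 0.676, 0.737, -0.0]
force: [-0.9, -0.2, -1.0]
finger_gap: 0.0253
gripper_force: 59.5
t: 13.18
position: [0.5327, -0.1414, 0.0982]
tcp_rot: [-0.0, 0.676, 0.737, -0.0]
force: [0.0, -0.4, -1.1]
finger_gap: 0.0249
gripper_force: 59.5
```

```bash
python3 -m inch '[0,0,1,0,0,0,2,0,0,0,3,0,0,0,4,0,0,0,4,0]'; python3 -m inch '[0,0,1,0,0,0,2,0,0,0,3,0,0,0,3,0]'
```

```text
t: 13.6
position: [0.5328, -0.1414, 0.0943]
tcp_rot: [-0.0, 0.676, 0.737, -0.0]
force: [0.7, -0.1, -1.8]
finger_gap: 0.0249
gripper_force: 59.5
t: 13.93
position: [0.5328, -0.1414, 0.0913]
tcp_rot: [-0.0, 0.676, 0.737, -0.0]
force: [0.5, -0.1, -2.4]
finger_gap: 0.0251
gripper_force: 59.5
```

Below the 6 mm wrong-socket limit soon; continuing slowly.

```bash
python3 -m inch '[0,0,1,0,0,0,2,0,0,0,2,0]'; python3 -m inch '[0,0,1,0,0,0,2,0,0,0,2,0]';python3 - <<'E'
from h import *
img,d,K=grab('wrist'); s=robot.read_state();print(s['position'],s['force'])
held(dict(img=img,d=d,**K),s['position'])
E
```

```text
t: 14.18
position: [0.5328, -0.1414, 0.0893]
tcp_rot: [-0.0, 0.676, 0.737, -0.0]
force: [-0.7, -0.0, -1.6]
finger_gap: 0.0252
gripper_force: 59.5
t: 14.43
position: [0.5329, -0.1414, 0.0878]
tcp_rot: [0.0, 0.676, 0.737, 0.0]
force: [-1.3, 0.7, 2.7]
finger_gap: 0.025
gripper_force: 60.0
[ 0.53292151 -0.14143041  0.08782695] [-1.72871729 -0.84695699  1.89407729]
n 3047 centre 0.07779331123311498 1.083232719198459 area 751.0054030125557 (585) top dz 91.4948063758973 tilt [-0.4  0.3]
```

```bash
python3 -m inch '[0,0,0.5,0,0,0,1,0,0,0,1,0,0,0,1,0]'
python3 - <<'E'
from h import *
img,d,K=grab('wrist'); s=robot.read_state();print(s['position'],s['force'],s['moment'])
held(dict(img=img,d=d,**K),s['position'])
img,d,K=grab('side');a=img[200:350,230:430]
img,d,K=grab('scene');b=img[140:290,90:290]
cv2.imwrite('pics/fin.png',cv2.resize(np.hstack([a,b]),None,fx=2,fy=2,interpolation=cv2.INTER_CUBIC)[:,:,::-1])
E
```

```text
t: 14.82
position: [0.5329, -0.1415, 0.0878]
tcp_rot: [0.0, 0.676, 0.737, 0.0]
force: [-4.9, 0.4, 13.9]
finger_gap: 0.0252
gripper_force: 61.6
[ 0.53291503 -0.1414711   0.08774749] [-5.906901    0.35014705 13.9036072 ] [ 0.24938819  0.95384143 -0.05173334]
n 3015 centre -0.026530514032011385 1.5052987690306945 area 741.3343928254747 (585) top dz 91.44889655737846 tilt [-0.4  0.1]
```

View pics/fin.png

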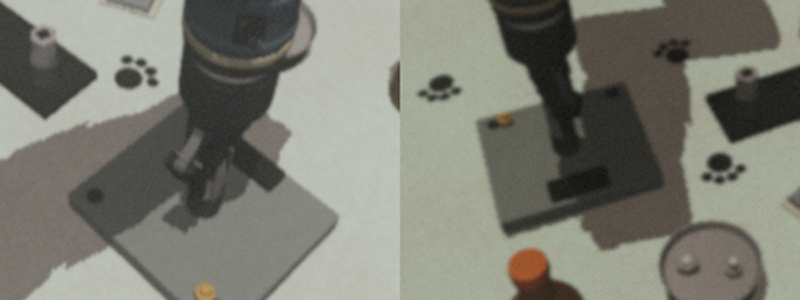

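Both crops show the socket standing down on the foot at (205,205) and (565,145). The rejected socket is upright in the tray at (43,45), and the thumb nut and dish are untouched. Top height of 91.4 mm fits a flush mouth, with firm contact force.

```bash
python3 -c "
from plant import robot
print(robot.sign_off())"
```

```text
the job is handed in; nothing more can be done
None
```

The job is handed in at about 15 s of the 72 s limit: the middle socket fits and is gripped, upright and fully down on the foot's 13 mm nut; the near socket stopped 14 mm above the foot and is back upright in the tray, and the far socket was not needed.

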